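Emergency-stop check on the pottery wheel's control station

TASK

Do the start-of-day emergency-stop check on the pottery wheel's control box: press the mushroom stop button in until it latches and stays in on its own, turn its head clockwise (seen from above) until it springs back out, then press the tall reset button at the other end of the box fully in and let it go. Do it all by pushing with the fingertips or the outside of the fingers; do not grip the stop to turn it. Leave the low start button in the middle unpressed, and the pots and tools standing around where they are.

Things in the scene. Friction and masses are not known exactly. Their poses are not given: they have to be found in the camera images.
- station_top (a point): centre of the top face of the control box: a grey cast enclosure 90 x 240 mm and 70 mm high, screwed to the bench. Axes: z up, y along its long side towards the stop button, x across it. On its top in a row along y: the mushroom stop at y = +70 mm, the low start button at y = -10 mm, the tall reset button at y = -75 mm (all at x = 0)
- stop_top (a point): centre of the top of the stop's grip bar, moving and turning with the head (46 mm above the box's top face when out, 39 mm when latched in). Its x axis runs along the bar, y across it, z up
- stop_head: the stop's head: round red cap, 60 mm across, with a raised grip bar over its top, 56 mm long (its x), 12 mm thick (its y), flanks upright. Bar top: 11 mm above the cap's middle, 13 mm above the cap 20 mm off the axis, 19 mm above its edge. Origin on the axis, level with the box top when out; z up. Not turned, its axes are parallel to the box's: the bar lies across the box
- stop_push (a joint): how far the stop is pressed in, m: 0 out, about 0.0068 latched in, 0.0077 at the end stop. Pressing takes up to about 12 N within the first 2 mm; past about 0.0035 it snaps in by itself and stays in; let go earlier it comes out again. It jumps the 7 mm out again when the head has been turned far enough
- stop_turn (a joint): clockwise turn of the stop's head seen from above, rad: 0 at rest, 0.95 at the end stop (it does not turn anticlockwise from rest). A latched stop is released somewhere between 0.4 and 0.65; turning takes up to about 0.12 N m (5 N pushed 25 mm from the axis), and a spring turns the head back to 0 when let go
- reset (a joint): how far the reset button is pressed in, m: 0 out, 0.006 fully in (about 5 N); springs back when let go
- reset_top (a point): centre of the top of the reset button: a plain grey round button 23 mm in diameter that stands tall, 17 mm above the box's top face, out of a metal ring 31 mm in diameter and 5 mm high; axes as the box
- start (a joint): how far the start button is pressed in, m: 0 out, 0.004 fully in (about 4 N). It would start the wheel: not to be pressed
- start_top (a point): centre of the top of the start button: same grey button and ring as the reset, but low: 8 mm above the box's top face; axes as the box
- cup: loose fired-clay cup, 72 mm in diameter, 75 mm high, origin under its centre; bystander
- glaze_jar: loose closed glaze jar, 62 mm in diameter, 80 mm high, origin under its centre; bystander
- bowl: loose fired-clay bowl, 92 mm in diameter, 48 mm high, origin under its centre; bystander
- small_cup: loose raw-clay cup, 60 mm in diameter, 60 mm high, origin under its centre; bystander
- wood_tool: loose wooden modelling tool 150 mm long, lying along its x axis, origin under its middle; bystander
- brush: loose glaze brush 170 mm long, lying along its x axis, origin under its middle; bystander
- rib: loose flat wooden throwing rib 52 x 100 x 6 mm, long side along its y, origin under its centre; bystander

How it is judged:
On the way, in this order (a step that is already met when the one before it is completed fails the run):
1. the stop is latched in (at least 5.5 mm) and stays in with nothing touching its head (value of joint stop_push above 0.0055 m and contact force between anything else and stop_head below 0.5 N), for 0.3 s.
2. the latched head is being turned clockwise (past 0.15 rad while still in) (value of joint stop_turn above 0.15 rad and value of joint stop_push above 0.003 m), for 0.02 s.
3. the stop has sprung back out (value of joint stop_push below 0.0015 m), for 0.1 s.
4. the reset button is pressed in (at least 4.5 mm of 6) with the stop out (value of joint reset above 0.0045 m and value of joint stop_push below 0.0015 m), for 0.05 s.
At the end, for the whole second after the job is handed in: the stop is out (within 1.5 mm) with its head sprung back (within 0.12 rad), the reset and start buttons are out (within 1.5 mm), and every loose pot and tool is at rest within 20 mm of where it stood (value of joint each of stop_push, reset, start below 0.0015 m and value of joint stop_turn below 0.12 rad and distance of each of cup, glaze_jar, bowl, small_cup, wood_tool, brush, rib from where it was at the start of the episode below 0.02 m and linear speed of each of cup, glaze_jar, bowl, small_cup, wood_tool, brush, rib below 0.03 m/s); the robot touches nothing.
It fails at once if the start button is pressed in (over 2.5 mm) (value of joint start above 0.0025 m).
It fails at once if the stop is turned by gripping its head (over 30 N from the fingers on the latched head while it is turned; pushing takes about 5 N) (value of joint stop_turn above 0.08 rad and value of joint stop_push above 0.0045 m and contact force between the fingers and stop_head above 30 N).
It fails at once if a loose pot or tool is lifted, carried or pushed (over 20 mm) (distance of any of cup, glaze_jar, bowl, small_cup, wood_tool, brush, rib from where it was at the start of the episode above 0.02 m).
It also fails if it takes over 42 s, if anything falls off the work surface, if the arm or the gripper's body presses on something with over 40 N, if the wrist force passes 120 N, or if a joint passes its speed limit or range.

ROBOT

A 6-joint arm with a two-finger parallel gripper is mounted at the origin on the work surface. World frame = base frame: x ahead of the robot, y to its left, z up, the work surface at z = 0. Lengths are in m, angles in rad, forces in N, time in s.
With the tool pointing down it reaches from about 0.3 to 0.875 m from the base axis. Payload 4.2 kg.
Tool frame: the origin (TCP) lies on the centre line of the jaws, within the pads' length; the fingertips stand 11 mm ahead of it and the grasp point (between the pads) lies 8 mm behind it; x points along the fingers, y is the direction in which the jaws open and shut, and the axes are right-handed (so a half turn about x gives the same grasp; the last joint's range is limited). The gripper opens to 85 mm and grips with 20 to 120 N. Pads are 22 mm wide; open, the fingers measure 114 mm over their backs; the gripper's body (76 mm by 85 mm) begins 54 mm behind the grasp point. The pads swing forward as they close: fully open they stand 13 mm farther back than shut.
Start: joints at [-1.317, 0.32, 1.565, -0, 1.257, -0.02], TCP at [0.155, -0.554, 0.242] pointing down, gripper open.
Joint ranges: [-3.11, 3.11], [-0.84, 2.01], [0.21, 2.61], [-1.34, 4.49], [0.05, 2.63], [-2.56, 2.56]. Speed limits (rad/s): [2.57, 2.57, 3.14, 3.14, 3.14, 3.14].

INTERFACE

Orientations are given as [roll, pitch, yaw] about the fixed x, y, z axes, in that order (R = Rz(yaw) Ry(pitch) Rx(roll)).
In Python, from station import bot gives the robot as it stands.
- The arm moves only by the tool jog_arm, never from a script. Its argument "steps" is a list of rows, each a list of 5 numbers: the gripper command: -1 is fully open, 1 is shut, values between are in proportion, then the shift along the world's x, y, z in mm, then the turn about the world's z in rad. In form: [[jaw, x, y, z, yaw], ...]. A call has 1 to 8 rows; each row shifts and turns the pose as measured when the row begins; what a row does not reach is not made up. A row lasts 1/12 s, in which the tool goes at most 41.7 mm and 7.16 degrees, less where a joint would pass 70% of its speed; a pose out of reach is approached as far as the arm can. A call with a gripper value outside its range is refused whole. The fingers move at their own pace and stop on an object; "grip_force" is the grip in N (left out, the last holds). Time passes only in rows, so rows that do not move let the fingers close. It gives the time, the measured TCP pose, the force and the opening at its end, in the units of the state.
- bot.read_state(): the state, without advancing time (a new reading comes with each control period).
- bot.read_camera(name): name is "scene" or "side" or "wrist"; returns a dict with "image" (384x512x3 uint8, red, green, blue), "K" (3x3 intrinsics, pixels), "view" (4x4, takes a point from world to camera coordinates). Camera axes: x right, y down, z forward; pixel columns grow to the right and rows downward; lengths in m; the calibration is good to about 2 mm. A picture is of the moment at which its call begins. There is no depth.
- bot.close_job(): hands the job in, once; it reports no verdict.
Trained networks look in the newest picture that a camera, given by its name, has taken for a name from the list of things; names that differ only in an ending like _2 or _b are one class to them, and where a whole thing is asked for, a point or a joint stands for the part that bears it (a point fixed in the world has none). Each returns a list of dicts, best first, with "score" (0 to 1); they miss things now and then, are a little off and sometimes report something else, mostly with a low value. They report only what shows in the picture. A call takes as long as a camera call.
- bot.trace(camera, name): "pixels" (384x512 bool, what is visible of it) and "centre" ([row, column] in pixels, amid what is visible of it).
The state is a dict: "time": time; "joint_pos": joint angles; "joint_vel": joint speeds; "joint_torque": joint torques, N m; "position": TCP position; "ee_rot": TCP orientation; "ft_force": force on the tool from outside, world axes, zero at the start; "moment": the same for the moment, N m; "grip_width": finger opening in m.
Only numpy, scipy, OpenCV 4.12 (cv2) and the standard library are available. Lean on these libraries where they do the work, as an engineer would, in place of code of your own. Each camera call takes 0.05 s, during which the arm holds its last target.

## Working session

There is one attempt and no reset: what is moved stays moved. The work goes in short steps, Python scripts to look and compute and a tool call to move; the robot and the scene stay as the last step left them, time stands still between calls to the robot, and variables do not carry over. Pictures are saved under pics/ and viewed, and the job is handed in when it is done.

Besides the shell and the picture viewer there is one more tool, called after "Call:" by a JSON object that holds its "method" and its "body", one argument or row to a line. jog_arm: Moves the arm, as the interface text tells. Its arguments: {"type":"object","properties":{"steps":{"type":"array","items":{"type":"array","items":{"type":"number"}}},"grip_force":{"type":"number"}},"required":["steps"]}

```bash
ls; mkdir -p pics
python3 - <<'E'
from station import bot
import cv2,numpy as np
print(bot.read_state())
for c in ["scene","side","wrist"]:
    r=bot.read_camera(c); cv2.imwrite(f"pics/a_{c}.png",r["image"][:,:,::-1]); print(c,r["K"].round(1).tolist(),r["view"].round(4).tolist())
    for n in ["stop_head","stop_top","reset_top","start_top","reset","start","station_top"]:
        try:
            print(n,[(round(d["score"],2),np.round(d["centre"],1).tolist(),int(d["pixels"].sum())) for d in bot.trace(c,n)])
        except Exception as e: print(n,e)
E
```

```text
pics
{'time': 0.0, 'joint_pos': array([-1.31698954e+00,  3.20304909e-01,  1.56566717e+00, -1.83162992e-05,
        1.25739462e+00, -1.99787122e-02]), 'joint_vel': array([-1.10431013e-03, -9.89257018e-04, -8.43086532e-04,  6.88342015e-04,
        3.12355720e-05, -4.76987690e-04]), 'joint_torque': array([ 2.47970005e-03, -4.15519774e+01, -2.34162337e+01,  2.76358114e-04,
        8.15327017e-03, -8.16787118e-07]), 'position': array([ 0.15536147, -0.55314538,  0.24147937]), 'ee_rot': array([-1.5809593 ,  1.5690222 ,  1.83442451]), 'ft_force': array([ 0.60126677,  0.06026909, -0.34560302]), 'moment': array([-0.00601934, -0.02649077, -0.00545651]), 'grip_width': 0.08536145547244922}
scene [[482.0, 0.0, 259.8], [0.0, 482.0, 189.2], [0.0, 0.0, 1.0]] [[0.5226, 0.8525, -0.0093, -0.3136], [0.4921, -0.3105, -0.8133, -0.1618], [-0.6962, 0.4205, -0.5818, 1.4963], [0.0, 0.0, 0.0, 1.0]]
stop_head [(0.64, [205.9, 230.6], 440), (0.59, [215.3, 281.7], 665)]
stop_top [(0.97, [203.8, 232.4], 468)]
reset_top [(0.47, [221.0, 168.1], 88)]
start_top []
reset [(0.59, [216.5, 165.8], 102), (0.5, [269.4, 159.9], 1472)]
start [(0.38, [217.6, 196.6], 66)]
station_top [(0.85, [229.4, 208.1], 5347)]
side [[353.4, 0.0, 258.2], [0.0, 353.4, 192.1], [0.0, 0.0, 1.0]] [[0.9982, -0.0578, 0.0186, -0.5509], [-0.013, -0.5024, -0.8646, 0.1068], [0.0593, 0.8627, -0.5022, 0.7807], [0.0, 0.0, 0.0, 1.0]]
stop_head [(0.66, [206.3, 253.8], 498)]
stop_top [(0.61, [206.4, 254.9], 465)]
reset_top [(0.43, [260.2, 229.1], 147)]
start_top []
reset [(0.68, [258.6, 229.7], 150)]
start [(0.6, [238.4, 240.8], 68)]
station_top [(0.78, [257.4, 238.4], 6258), (0.45, [207.6, 255.1], 465)]
wrist [[277.5, 0.0, 255.1], [0.0, 277.5, 187.4], [0.0, 0.0, 1.0]] [[0.2697, -0.963, -0.0005, -0.576], [-0.9159, -0.2567, 0.3086, -0.0388], [-0.2973, -0.0828, -0.9512, 0.3798], [0.0, 0.0, 0.0, 1.0]]
stop_head []
stop_top []
reset_top []
start_top []
reset []
start []
station_top []
```

View pics/a_scene.png

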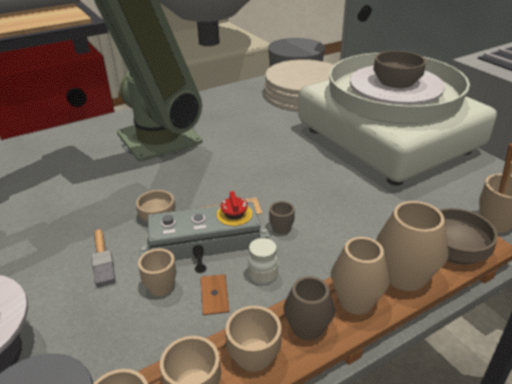

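View pics/a_side.png

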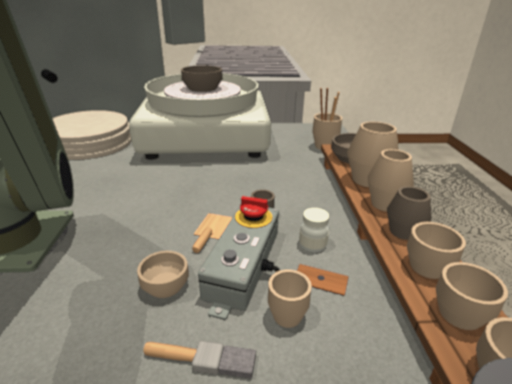

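View pics/a_wrist.png

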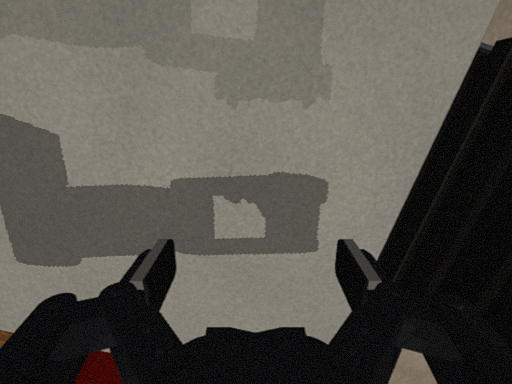

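```bash
cat > h.py <<'E'
from station import bot
import cv2,numpy as np
def snap(c,f=None,box=None,s=4):
    r=bot.read_camera(c)
    if f:
        im=r["image"][:,:,::-1]
        if box: a,b,x,y=box; im=im[a:b,x:y]; im=cv2.resize(im,None,fx=s,fy=s,interpolation=cv2.INTER_CUBIC)
        cv2.imwrite(f,im)
    return r
def proj(r,P):
    P=np.atleast_2d(P); q=P@r["view"][:3,:3].T+r["view"][:3,3]; q=q@r["K"].T; return q[:,:2]/q[:,2:]
def onplane(r,uv,z):
    R=r["view"][:3,:3];t=r["view"][:3,3];C=-R.T@t
    d=R.T@np.linalg.inv(r["K"])@np.array([uv[0],uv[1],1.]); return C+d*(z-C[2])/d[2]
E
python3 - <<'E'
from h import *
S={}
for c,b in [("scene",(170,280,130,310)),("side",(180,320,130,330))]:
    S[c]=snap(c,f"pics/b_{c}.png",b,4)
    for n,z in [("stop_top",.105),("reset",.083),("start",.077),("cup",.0375),("glaze_jar",.04),("bowl",.024),("small_cup",.03),("wood_tool",.005),("brush",.008),("rib",.003)]:
        for d in bot.trace(c,n)[:3]:
            print(c,n,round(d["score"],2),np.round(d["centre"]),onplane(S[c],d["centre"][::-1],z).round(4))
E
```

```text
scene stop_top 0.67 [202. 232.] [ 0.5375 -0.0325  0.105 ]
scene reset 0.68 [217. 166.] [ 0.4835 -0.1658  0.083 ]
scene reset 0.29 [205. 254.] [0.5487 0.0171 0.083 ]
scene start 0.66 [263. 263.] [ 0.7087 -0.0593  0.077 ]
scene cup 0.85 [268. 159.] [ 0.5748 -0.2239  0.0375]
scene cup 0.73 [218. 165.] [ 0.431  -0.1515  0.0375]
scene cup 0.47 [263. 103.] [ 0.5007 -0.3173  0.0375]
scene glaze_jar 0.81 [263. 263.] [ 0.6776 -0.0396  0.04  ]
scene bowl 0.8 [203. 152.] [ 0.3432 -0.1513  0.024 ]
scene bowl 0.21 [206. 233.] [0.4584 0.0122 0.024 ]
scene small_cup 0.59 [218. 284.] [0.5666 0.0856 0.03  ]
scene brush 0.58 [264. 104.] [ 0.4699 -0.3129  0.008 ]
scene rib 0.56 [295. 214.] [ 0.6685 -0.1499  0.003 ]
side stop_top 0.72 [207. 255.] [ 0.5418 -0.0418  0.105 ]
side reset 0.63 [256. 230.] [ 0.4913 -0.1662  0.083 ]
side cup 0.72 [294. 291.] [ 0.5949 -0.2167  0.0375]
side cup 0.6 [254. 231.] [ 0.4909 -0.1087  0.0375]
side glaze_jar 0.78 [229. 316.] [ 0.6749 -0.0342  0.04  ]
side bowl 0.88 [274. 166.] [ 0.3696 -0.1456  0.024 ]
side small_cup 0.56 [197. 266.] [0.5795 0.1233 0.03  ]
side wood_tool 0.71 [231. 208.] [0.4372 0.0137 0.005 ]
side rib 0.93 [279. 325.] [ 0.674  -0.1471  0.003 ]
```

View pics/b_scene.png

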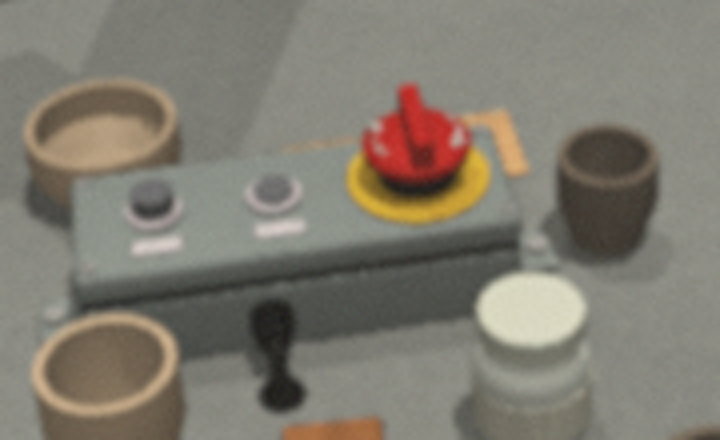

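View pics/b_side.png

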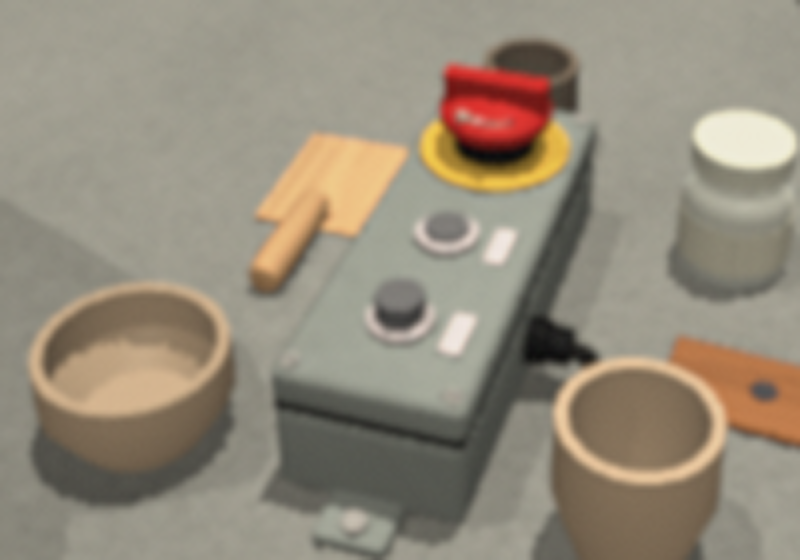

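Run:
```python
from h import *
from scipy.optimize import least_squares
S={c:bot.read_camera(c) for c in("scene","side")}
off={"scene":(130,170),"side":(130,180)}
obs=[("scene",(153,190),(0,-75,17)),("scene",(275,186),(0,-10,8)),("side",(400,290),(0,-75,17)),("side",(447,224),(0,-10,8)),
("scene",(418,180),(0,70,1)),("side",(496,150),(0,70,1)),("side",(499,75),(0,70,46)),("scene",(417,116),(0,70,46))]
def P(p,l):
    x,y,a,z=p; l=np.array(l)/1000; c,s=np.cos(a),np.sin(a)
    return np.array([x+c*l[0]-s*l[1],y+s*l[0]+c*l[1],.07+z+l[2]])
def res(p,full=False):
    o=[]
    for c,u,l in obs:
        uv=np.array(u)/4-.4+np.array(off[c]); o.append(proj(S[c],P(p,l))[0]-uv)
    return np.array(o) if full else np.r_[np.ravel(o),p[3]*500]
r=least_squares(res,[.52,-.1,-.4,0],loss="soft_l1")
p=r.x; print(p.round(4),res(p,1).round(2).tolist())
for n,l in [("stop",(0,70,46)),("start",(0,-10,8)),("reset",(0,-75,17)),("station",(0,0,0))]: print(n,P(p,l).round(4))
np.save("pose.npy",p)
for c in S:
    im=S[c]["image"][:,:,::-1].copy(); im=cv2.resize(im,None,fx=4,fy=4,interpolation=cv2.INTER_CUBIC)
    def line(pts,col):
        q=(proj(S[c],np.array([P(p,l) for l in pts]))*4+1.5).astype(int); cv2.polylines(im,[q],True,col,1)
    line([(-45,-120,0),(45,-120,0),(45,120,0),(-45,120,0)],(0,255,0))
    line([(-45,-120,-70),(45,-120,-70),(45,120,-70),(-45,120,-70)],(0,255,255))
    t=np.linspace(0,6.28,30)
    line([(11.5*np.cos(a),-75+11.5*np.sin(a),17) for a in t],(255,0,0))
    line([(11.5*np.cos(a),-10+11.5*np.sin(a),8) for a in t],(255,0,0))
    line([(30*np.cos(a),70+30*np.sin(a),27) for a in t],(255,0,0))
    line([(-28,64,46),(28,64,46),(28,76,46),(-28,76,46)],(255,255,0))
    x,y=off[c]; cv2.imwrite(f"pics/c_{c}.png",im[y*4:y*4+560,x*4:x*4+800])
```

```text
[ 5.158e-01 -9.320e-02 -3.549e-01 -3.000e-04] [[-0.15, -0.26], [-0.04, 0.12], [-0.2, 0.89], [0.27, 0.23], [0.61, -0.56], [0.48, -0.33], [0.0, 0.37], [0.04, -0.88]]
stop [ 0.5402 -0.0276  0.1157]
start [ 0.5124 -0.1026  0.0777]
reset [ 0.4898 -0.1635  0.0867]
station [ 0.5158 -0.0932  0.0697]
```

View pics/c_scene.png

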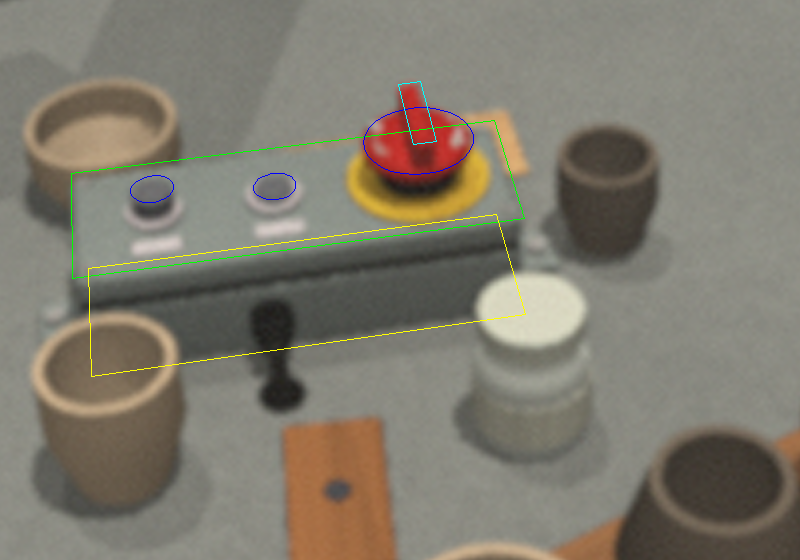

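View pics/c_side.png

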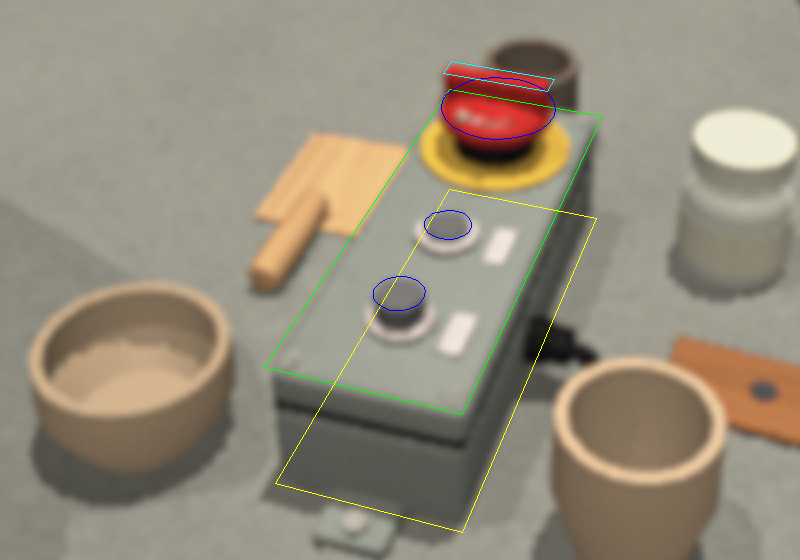

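Run:
```python
from h import *
from scipy.spatial.transform import Rotation as R
s=bot.read_state(); M=R.from_euler("xyz",s["ee_rot"]).as_matrix(); print(M.round(3))
a=np.arctan2(M[1,1],M[0,1]); print("jaw angle",a, "time",s["time"])
ty=-.355+np.pi/2
print("turn for jaw along station y",[(ty+k*np.pi-a) for k in(-1,0,1)], "x",[(-.355+k*np.pi-a) for k in(-1,0,1)])
```

```text
[[ 0.     0.27  -0.963]
 [-0.    -0.963 -0.27 ]
 [-1.     0.     0.   ]]
jaw angle -1.2970431223769618 time 2.4
turn for jaw along station y [np.float64(-0.6287532044179347), np.float64(2.5128394491718584), np.float64(5.6544321027616515)] x [np.float64(-2.1995495312128313), np.float64(0.9420431223769619), np.float64(4.083635775966755)]
```

Call:
{"method": "jog_arm", "body": {
  "steps": [
    [1,24,32.5,0,-0.08],
    [1,24,32.5,0,-0.08],
    [1,24,32.5,0,-0.08],
    [1,24,32.5,0,-0.08],
    [1,24,32.5,0,-0.08],
    [1,24,32.5,0,-0.08],
    [1,24,32.5,0,-0.08],
    [1,24,32.5,0,-0.07]
  ],
  "grip_force": 60
}}

```text
time: 3.07
position: [0.3479, -0.2905, 0.2418]
ee_rot: [1.685, 1.566, -1.858]
ft_force: [1.1, -0.8, 0.5]
grip_width: -0.0001
```

Call:
{"method": "jog_arm", "body": {
  "steps": [
    [1,24,32.5,0,0],
    [1,24,32.5,0,0],
    [1,24,32.5,0,0],
    [1,24,32.5,0,0],
    [1,24,32.5,0,0],
    [1,24,32.5,0,0]
  ]
}}

```text
time: 3.57
position: [0.4945, -0.0876, 0.2438]
ee_rot: [2.397, 1.563, -1.148]
ft_force: [0.3, -1.1, 0.3]
grip_width: 0.0
```

Call:
{"method": "jog_arm", "body": {
  "steps": [
    [1,22,30,-25,0],
    [1,22,28,-25,0],
    [1,0,0,0,0]
  ]
}}

```text
time: 3.82
position: [0.5409, -0.0265, 0.1984]
ee_rot: [3.101, 1.557, -0.438]
ft_force: [1.0, 0.9, -1.2]
grip_width: 0.0001
```

```bash
cat > st.py <<'E'
from h import *
from scipy.spatial.transform import Rotation as R
p=np.load("pose.npy")
s=bot.read_state(); M=R.from_euler("xyz",s["ee_rot"]).as_matrix()
c,n=np.cos(p[2]),np.sin(p[2]); d=s["position"]-np.array([p[0],p[1],.07]); l=np.array([c*d[0]+n*d[1],-n*d[0]+c*d[1],d[2]])*1000
print("t",round(s["time"],2),"pos",s["position"].round(4),"local TCP mm",l.round(1),"tip above box",round(l[2]-11,1),"jaw rel station y",round((np.arctan2(M[1,1],M[0,1])-p[2]-np.pi/2+np.pi/2)%np.pi-np.pi/2,3),"tilt",M[:,0].round(3),"F",s["ft_force"].round(2))
E
python3 st.py
python3 - <<'E'
from h import *
snap("scene","pics/d_scene.png",(110,260,130,330),4);snap("side","pics/d_side.png",(100,250,150,350),4)
E
```

```text
t 3.82 pos [ 0.5409 -0.0265  0.1984] local TCP mm [  0.4  71.2 128.4] tip above box 117.4 jaw rel station y -0.042 tilt [ 0.013 -0.006 -1.   ] F [ 1.02  0.86 -1.18]
```

View pics/d_scene.png

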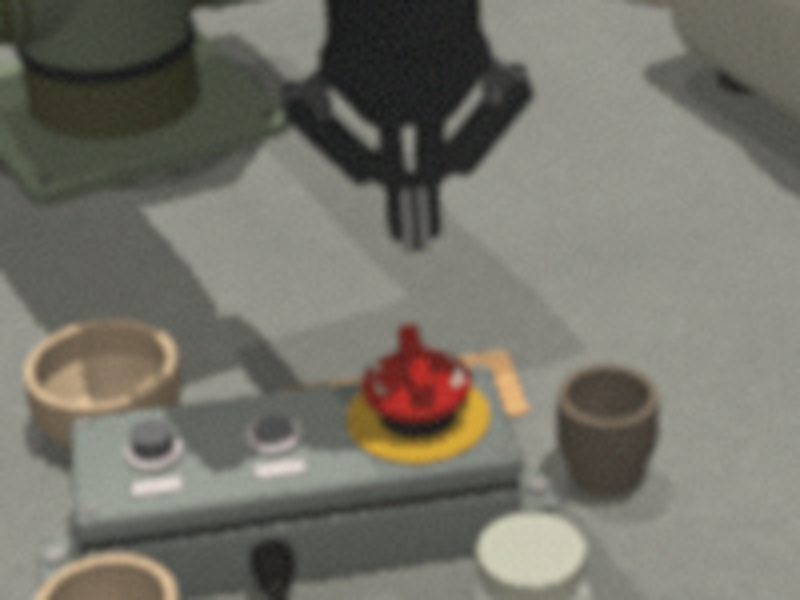

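View pics/d_side.png

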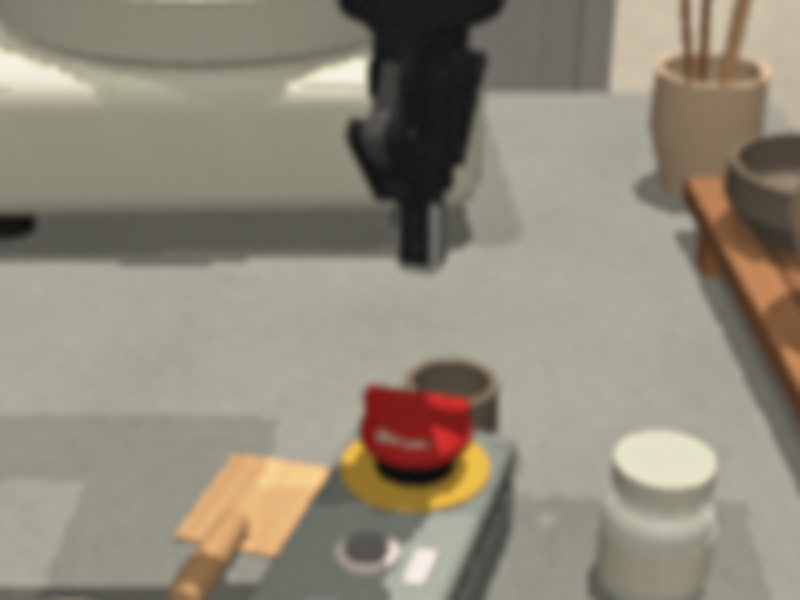

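Call:
{"method": "jog_arm", "body": {
  "steps": [
    [1,0,-1,-32,0],
    [1,0,0,-25,0],
    [1,0,0,-5,0],
    [1,0,0,-4,0]
  ]
}}

```text
time: 4.25
position: [0.5408, -0.035, 0.1392]
ee_rot: [3.105, 1.544, -0.438]
ft_force: [1.1, -0.1, -0.5]
grip_width: 0.0001
```

Call:
{"method": "jog_arm", "body": {
  "steps": [
    [1,0,0,-3,0],
    [1,0,0,-3,0]
  ]
}}

```text
time: 4.42
position: [0.541, -0.0368, 0.1351]
ee_rot: [3.123, 1.541, -0.423]
ft_force: [-0.0, -0.1, 0.2]
grip_width: -0.0001
```

Call:
{"method": "jog_arm", "body": {
  "steps": [
    [1,0,10,0,0]
  ]
}}

```text
time: 4.5
position: [0.5412, -0.0282, 0.1357]
ee_rot: [3.118, 1.54, -0.43]
ft_force: [-0.4, -0.3, 0.9]
grip_width: -0.0001
```

Call:
{"method": "jog_arm", "body": {
  "steps": [
    [1,0,1,-5,0]
  ]
}}

```text
time: 4.58
position: [0.5424, -0.0264, 0.1325]
ee_rot: [-3.106, 1.536, -0.371]
ft_force: [-0.0, -0.1, 0.7]
grip_width: -0.0001
```

```bash
python3 st.py
```

```text
t 4.58 pos [ 0.5424 -0.0264  0.1325] local TCP mm [ 1.7 71.9 62.5] tip above box 51.5 jaw rel station y -0.052 tilt [ 0.032 -0.013 -0.999] F [-0.03 -0.14  0.69]
```

Call:
{"method": "jog_arm", "body": {
  "steps": [
    [1,-1,-1,-6,0]
  ]
}}

```text
time: 4.67
position: [0.5421, -0.0269, 0.1272]
ee_rot: [-3.084, 1.534, -0.348]
ft_force: [0.8, -0.5, 1.8]
grip_width: -0.0001
```

Call:
{"method": "jog_arm", "body": {
  "steps": [
    [1,0,0,-6,0]
  ]
}}

```text
time: 4.75
position: [0.5425, -0.0268, 0.1222]
ee_rot: [-3.075, 1.532, -0.339]
ft_force: [-1.4, 0.5, 1.6]
grip_width: 0.0001
```

Call:
{"method": "jog_arm", "body": {
  "steps": [
    [1,0,0,-4,0]
  ]
}}

```text
time: 4.83
position: [0.5428, -0.0266, 0.119]
ee_rot: [-3.069, 1.531, -0.333]
ft_force: [-6.4, 0.5, 31.5]
grip_width: -0.0002
```

Call:
{"method": "jog_arm", "body": {
  "steps": [
    [1,0,0,30,0],
    [1,0,0,10,0],
    [1,0,0,0,0],
    [1,0,0,0,0],
    [1,0,0,0,0]
  ]
}}

```text
time: 5.25
position: [0.5424, -0.0261, 0.1589]
ee_rot: [-3.08, 1.531, -0.342]
ft_force: [-0.2, 0.0, -0.3]
grip_width: -0.0003
```

```bash
python3 st.py
python3 - <<'E'
from h import *
snap("side","pics/e_side.png",(130,250,170,330),5)
E
```

```text
t 5.25 pos [ 0.5424 -0.0261  0.1589] local TCP mm [ 1.6 72.1 88.9] tip above box 77.9 jaw rel station y -0.049 tilt [ 0.037 -0.013 -0.999] F [-0.17  0.04 -0.26]
```

View pics/e_side.png

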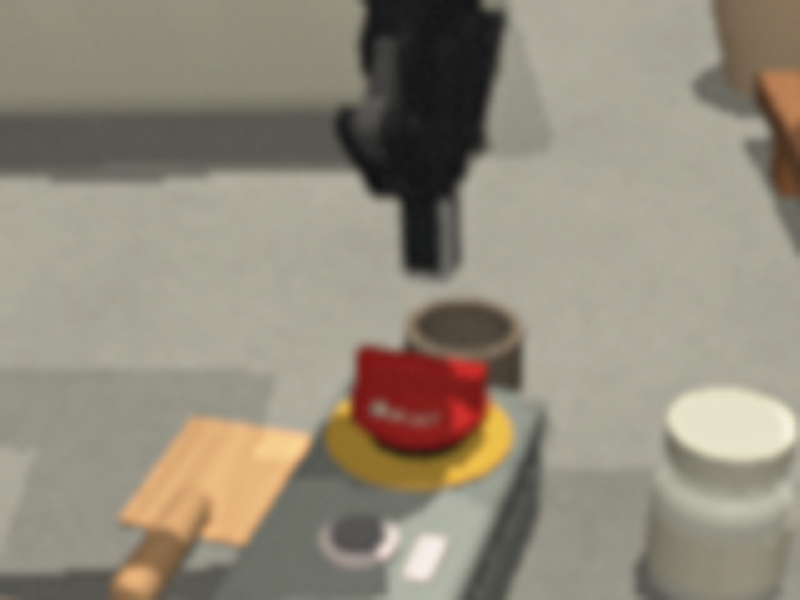

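Call:
{"method": "jog_arm", "body": {
  "steps": [
    [1,35,15,0,0.05],
    [1,0,0,-20,0]
  ]
}}

```text
time: 5.47
position: [0.5785, -0.0113, 0.1399]
ee_rot: [-3.063, 1.528, -0.275]
ft_force: [2.3, -0.2, 0.8]
grip_width: -0.0
```

```bash
python3 st.py
```

```text
t 5.47 pos [ 0.5785 -0.0113  0.1399] local TCP mm [30.3 98.6 69.9] tip above box 58.9 jaw rel station y 0.002 tilt [ 0.041 -0.012 -0.999] F [ 2.31 -0.2   0.77]
```

Call:
{"method": "jog_arm", "body": {
  "steps": [
    [1,0,0,-18,0]
  ]
}}

```text
time: 5.55
position: [0.5782, -0.011, 0.1202]
ee_rot: [-3.078, 1.53, -0.288]
ft_force: [-1.8, 0.1, -0.1]
grip_width: -0.0002
```

Call:
{"method": "jog_arm", "body": {
  "steps": [
    [1,0,0,-8,0]
  ]
}}

```text
time: 5.63
position: [0.5776, -0.0107, 0.1095]
ee_rot: [-3.097, 1.533, -0.307]
ft_force: [0.1, -0.2, 0.4]
grip_width: -0.0004
```

```bash
python3 st.py
python3 - <<'E'
from h import *
snap("side","pics/f_side.png",(130,250,170,330),5)
snap("scene","pics/f_scene.png",(130,250,170,330),5)
E
```

```text
t 5.63 pos [ 0.5776 -0.0107  0.1095] local TCP mm [29.3 98.8 39.5] tip above box 28.5 jaw rel station y 0.003 tilt [ 0.036 -0.012 -0.999] F [ 0.12 -0.2   0.42]
```

View pics/f_side.png

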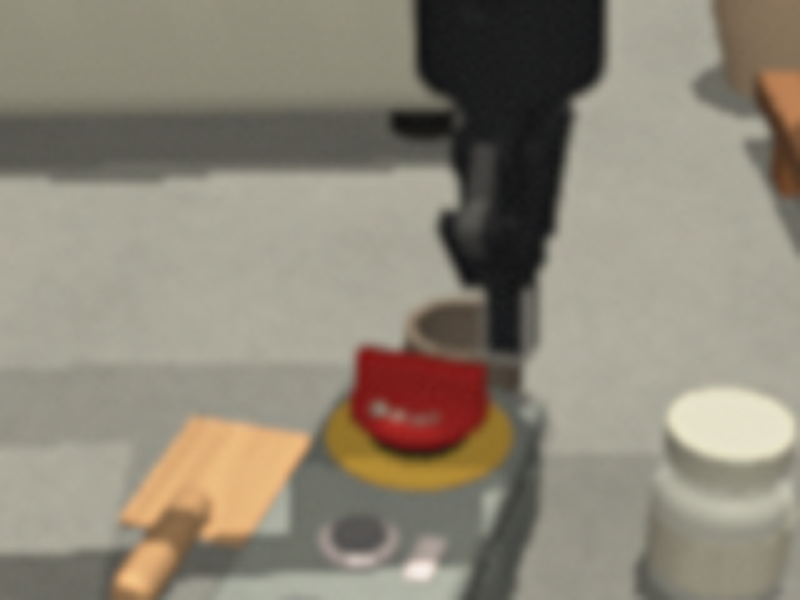

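View pics/f_scene.png

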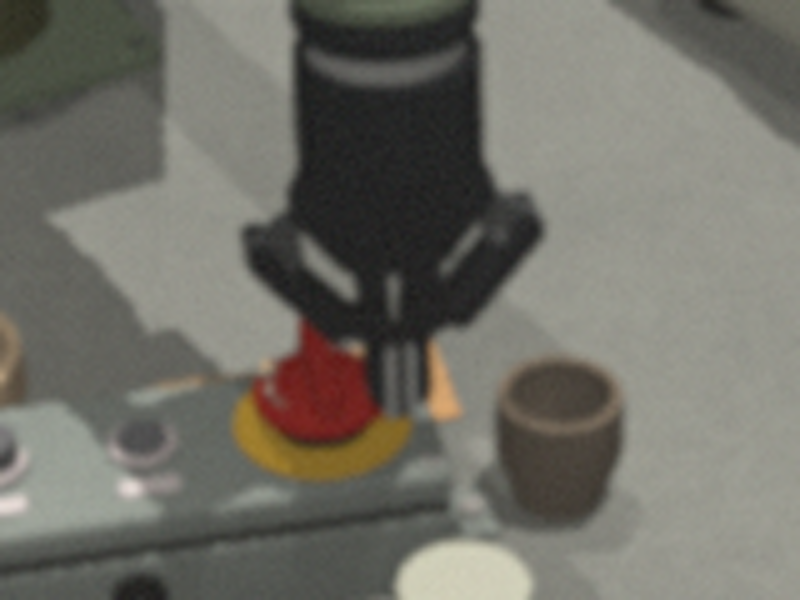

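Call:
{"method": "jog_arm", "body": {
  "steps": [
    [1,-2,-6,4,0]
  ]
}}

```text
time: 5.82
position: [0.574, -0.0165, 0.113]
ee_rot: [-3.129, 1.537, -0.338]
ft_force: [-0.1, 0.3, 1.4]
grip_width: 0.0001
```

Call:
{"method": "jog_arm", "body": {
  "steps": [
    [1,-1,-4,0,0]
  ]
}}

```text
time: 5.9
position: [0.573, -0.0211, 0.1138]
ee_rot: [-3.133, 1.536, -0.342]
ft_force: [-0.0, -1.5, -0.6]
grip_width: 0.0001
```

```bash
python3 st.py
```

```text
t 5.9 pos [ 0.573  -0.0211  0.1138] local TCP mm [28.6 87.5 43.8] tip above box 32.8 jaw rel station y 0.004 tilt [ 0.032 -0.012 -0.999] F [-0.02 -1.53 -0.61]
```

Call:
{"method": "jog_arm", "body": {
  "steps": [
    [1,0,-5,0,0]
  ]
}}

```text
time: 5.98
position: [0.5729, -0.0266, 0.1147]
ee_rot: [-3.125, 1.536, -0.335]
ft_force: [-1.0, 0.5, 0.6]
grip_width: 0.0001
```

Call:
{"method": "jog_arm", "body": {
  "steps": [
    [1,-1,-5,0,0]
  ]
}}

```text
time: 6.07
position: [0.5723, -0.0319, 0.1156]
ee_rot: [-3.085, 1.534, -0.296]
ft_force: [0.5, 4.4, -1.3]
grip_width: 0.0001
```

```bash
python3 st.py
```

```text
t 6.07 pos [ 0.5723 -0.0319  0.1156] local TCP mm [31.6 77.1 45.6] tip above box 34.6 jaw rel station y 0.003 tilt [ 0.035 -0.011 -0.999] F [ 0.48  4.41 -1.33]
```

Call:
{"method": "jog_arm", "body": {
  "steps": [
    [1,-3,-5,-2.5,0]
  ]
}}

```text
time: 6.15
position: [0.5711, -0.0361, 0.1148]
ee_rot: [-2.964, 1.529, -0.177]
ft_force: [4.0, 10.8, 6.9]
grip_width: 0.0
```

```bash
python3 st.py
python3 - <<'E'
from h import *
snap("side","pics/g_side.png",(130,250,170,330),5)
E
```

```text
t 6.15 pos [ 0.5711 -0.0361  0.1148] local TCP mm [31.9 72.8 44.8] tip above box 33.8 jaw rel station y 0.001 tilt [ 0.041 -0.007 -0.999] F [ 4.03 10.79  6.94]
```

View pics/g_side.png

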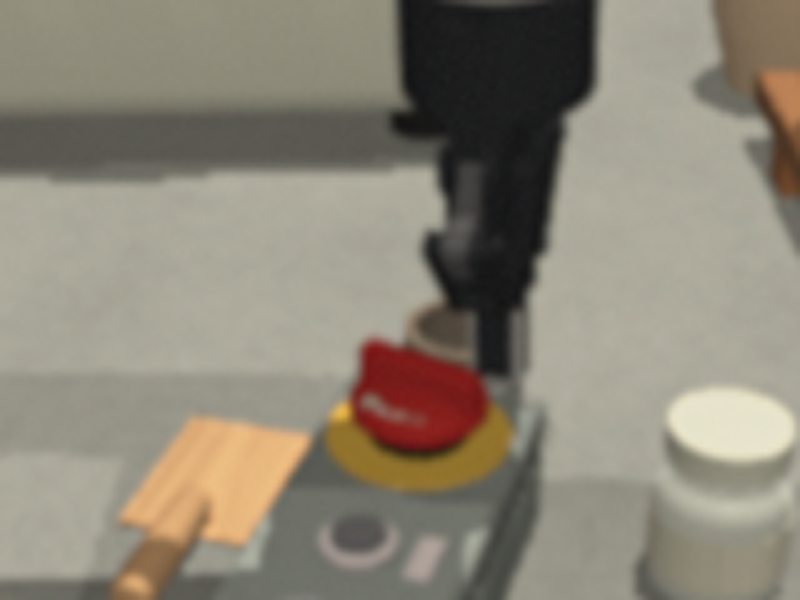

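Call:
{"method": "jog_arm", "body": {
  "steps": [
    [1,-4,-5,-1,0]
  ]
}}

```text
time: 6.28
position: [0.57, -0.0397, 0.116]
ee_rot: [-2.834, 1.521, -0.05]
ft_force: [5.1, 10.0, 4.6]
grip_width: 0.0002
```

```bash
python3 st.py
python3 - <<'E'
from h import *
snap("side","pics/h_side.png",(130,250,170,330),5)
E
```

```text
t 6.28 pos [ 0.57   -0.0397  0.116 ] local TCP mm [32.2 69.  46. ] tip above box 35.0 jaw rel station y -0.003 tilt [ 0.05  -0.003 -0.999] F [5.11 9.97 4.56]
```

View pics/h_side.png

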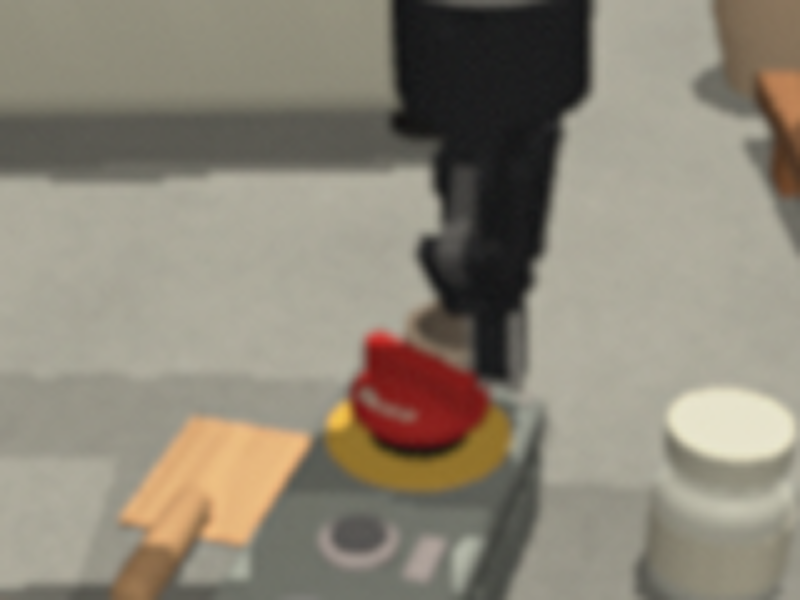

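Call:
{"method": "jog_arm", "body": {
  "steps": [
    [1,-5,-6,-2,0]
  ]
}}

```text
time: 6.42
position: [0.5677, -0.046, 0.1167]
ee_rot: [-2.816, 1.512, -0.033]
ft_force: [3.4, 1.6, 3.1]
grip_width: -0.0003
```

```bash
python3 st.py
python3 - <<'E'
from h import *
snap("side","pics/i_side.png",(130,250,170,330),5)
E
```

```text
t 6.42 pos [ 0.5677 -0.046   0.1167] local TCP mm [32.2 62.3 46.7] tip above box 35.7 jaw rel station y -0.003 tilt [ 0.059 -0.002 -0.998] F [3.41 1.58 3.13]
```

View pics/i_side.png

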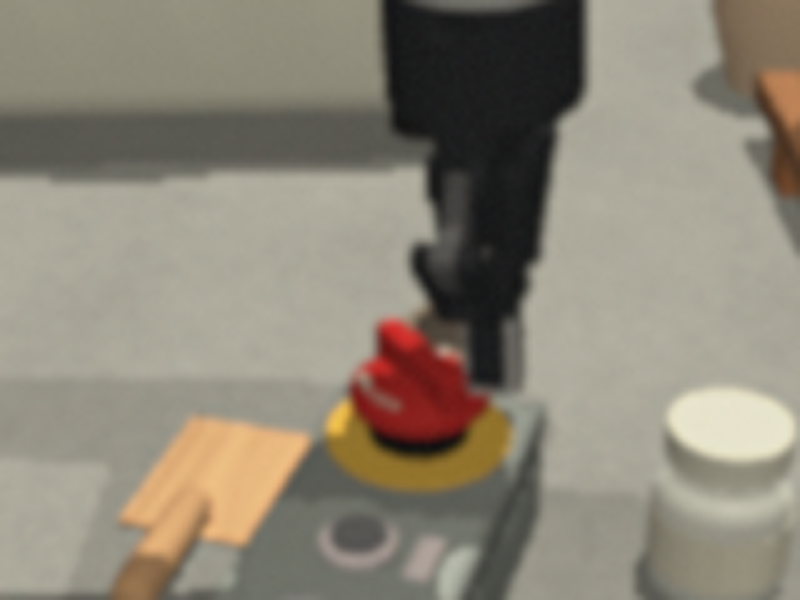

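Call:
{"method": "jog_arm", "body": {
  "steps": [
    [1,8,10,0,0],
    [1,8,12,2,0],
    [1,8,12,5,0],
    [1,0,0,30,0],
    [1,0,0,20,0]
  ]
}}

```text
time: 6.88
position: [0.5899, -0.0105, 0.1721]
ee_rot: [-2.882, 1.524, -0.1]
ft_force: [1.5, -0.1, 0.2]
grip_width: -0.0001
```

```bash
python3 st.py
python3 - <<'E'
from h import *
snap("side","pics/j_side.png",(130,250,170,330),5)
E
```

```text
t 6.88 pos [ 0.5899 -0.0105  0.1721] local TCP mm [ 40.7 103.3 102.1] tip above box 91.1 jaw rel station y -0.005 tilt [ 0.047 -0.005 -0.999] F [ 1.46 -0.05  0.23]
```

View pics/j_side.png

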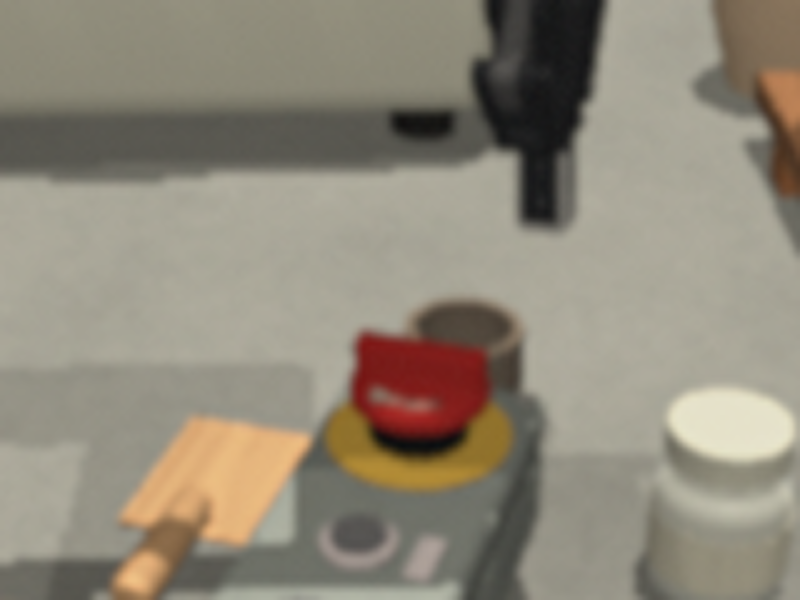

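Call:
{"method": "jog_arm", "body": {
  "steps": [
    [1,-20,-30.5,0,0],
    [1,-20,-30.5,0,0],
    [1,-20,-30.5,0,0],
    [1,-20,-30.5,0,0],
    [1,-20,-30.5,0,0],
    [1,0,0,0,0]
  ]
}}

```text
time: 7.43
position: [0.4948, -0.1597, 0.1774]
ee_rot: [-2.873, 1.512, -0.077]
ft_force: [-0.6, -0.3, -0.3]
grip_width: -0.0003
```

```bash
python3 st.py
```

```text
t 7.43 pos [ 0.4948 -0.1597  0.1774] local TCP mm [  3.4 -69.6 107.4] tip above box 96.4 jaw rel station y 0.01 tilt [ 0.058 -0.005 -0.998] F [-0.63 -0.33 -0.25]
```

Call:
{"method": "jog_arm", "body": {
  "steps": [
    [1,-5,-4,-25,0],
    [1,0,0,-25,0],
    [1,0,0,-12,0]
  ]
}}

```text
time: 7.68
position: [0.4934, -0.1647, 0.1174]
ee_rot: [-2.907, 1.503, -0.115]
ft_force: [-0.0, -0.3, -0.9]
grip_width: 0.0
```

```bash
python3 st.py
python3 - <<'E'
from h import *
snap("side","pics/k_side.png",(180,300,150,310),5)
E
```

```text
t 7.68 pos [ 0.4934 -0.1647  0.1174] local TCP mm [  3.8 -74.8  47.4] tip above box 36.4 jaw rel station y 0.006 tilt [ 0.068 -0.008 -0.998] F [-0.   -0.32 -0.87]
```

View pics/k_side.png

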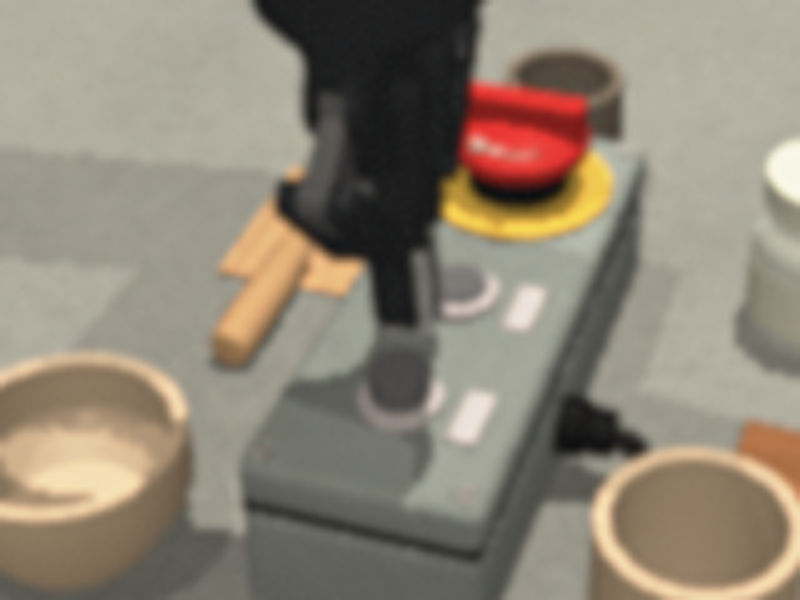

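Call:
{"method": "jog_arm", "body": {
  "steps": [
    [1,-4,1,-13,0]
  ]
}}

```text
time: 7.82
position: [0.4909, -0.1629, 0.1037]
ee_rot: [-2.905, 1.503, -0.111]
ft_force: [0.4, -0.2, 0.7]
grip_width: -0.0002
```

Call:
{"method": "jog_arm", "body": {
  "steps": [
    [1,0,1,-6,0]
  ]
}}

```text
time: 7.9
position: [0.4899, -0.1606, 0.0962]
ee_rot: [-2.891, 1.507, -0.096]
ft_force: [-3.4, -0.2, 2.5]
grip_width: -0.0001
```

Call:
{"method": "jog_arm", "body": {
  "steps": [
    [1,0,0,-5,0]
  ]
}}

```text
time: 7.98
position: [0.4908, -0.1603, 0.0915]
ee_rot: [-2.904, 1.507, -0.108]
ft_force: [-6.6, -3.4, 36.0]
grip_width: 0.0
```

Call:
{"method": "jog_arm", "body": {
  "steps": [
    [1,0,0,0,0]
  ]
}}

```text
time: 8.07
position: [0.4914, -0.1602, 0.0926]
ee_rot: [-2.921, 1.507, -0.123]
ft_force: [-3.3, -0.9, 4.7]
grip_width: 0.0003
```

Call:
{"method": "jog_arm", "body": {
  "steps": [
    [1,0,0,35,0],
    [1,0,0,35,0],
    [1,0,0,30,0],
    [1,0,0,0,0],
    [1,0,0,0,0]
  ]
}}

```text
time: 8.48
position: [0.4951, -0.1576, 0.1995]
ee_rot: [-2.922, 1.503, -0.121]
ft_force: [-0.6, 0.3, 0.2]
grip_width: -0.0002
```

```bash
python3 st.py
python3 - <<'E'
from h import *
snap("side","pics/l_side.png",(170,320,130,330),4)
snap("scene","pics/l_scene.png")
E
```

```text
t 8.48 pos [ 0.4951 -0.1576  0.1995] local TCP mm [  2.9 -67.6 129.5] tip above box 118.5 jaw rel station y 0.015 tilt [ 0.067 -0.008 -0.998] F [-0.61  0.26  0.18]
```

View pics/l_side.png

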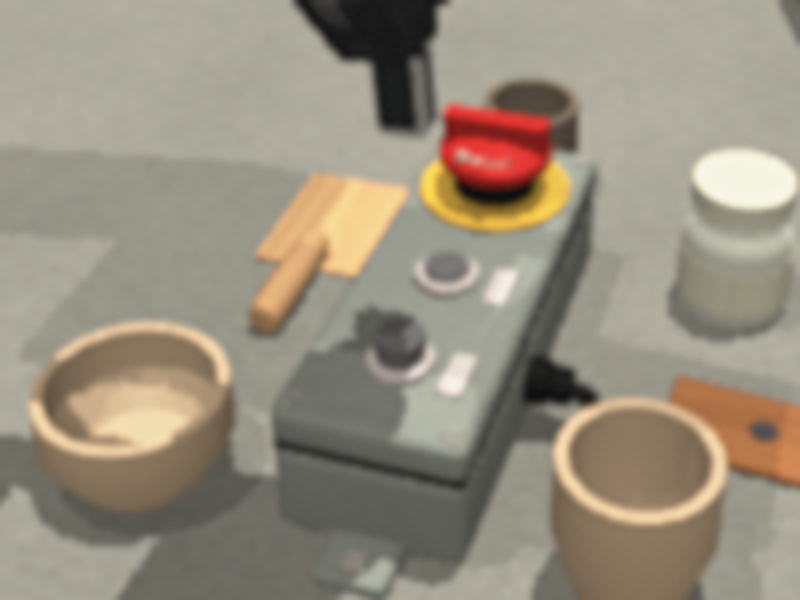

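View pics/l_scene.png

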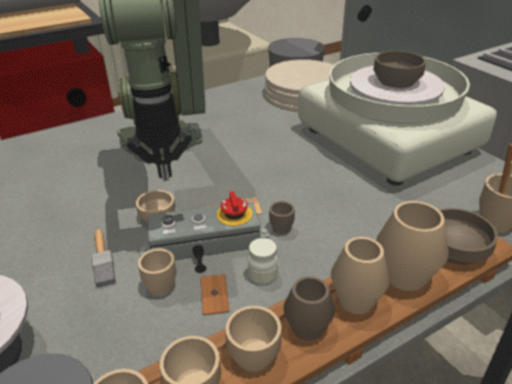

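Run:
```python
from h import *
print(bot.close_job())
```

```text
the job is handed in; nothing more can be done
None
```

The emergency-stop check is done and the job is handed in. It took about 8.5 s of the 42 s allowed.

- **Stop pressed:** with the fingers shut, I pressed the bar until the wrist read 31 N at the end stop. After I lifted off, the side picture showed the stop staying in on its own.
- **Stop turned:** I pushed one end of the bar clockwise with the outside of the shut fingers, with readings up to about 12 N sideways. The stop sprang out, and the picture after I backed off showed it out with its head turned back to rest.
- **Reset pressed:** I pressed it to the end of its travel, 36 N at the bottom, held it for one step, then let go. I judged its depth from the tool height and the force, because the joint itself cannot be read. It stayed about 5 mm in or more during the hold, where 4.5 mm is needed. That margin is small.

In the last pictures the stop, start and reset buttons are all out. The pots and tools look unmoved by eye, though I did not measure them again, and the gripper is clear of everything. The tool had drifted to a tilt of about 0.07 rad by the end, with no visible effect. No check failed or disagreed.

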